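# Fit a keyed sprocket on a gearmotor shaft and set its timing mark

### The job

Fit the loose steel sprocket, hub up, on the gearmotor's upright shaft: feel for the keyway by turning it under light pressure (never hard) until its key drops in. Then turn sprocket and shaft together until the yellow mark stands at the red pointer, and leave the sprocket there, fully home on the shaft's shoulder and let go. Leave the nut, spray bottle, screwdriver and yellow pack where they are.

Things in the scene. Friction and masses are not known exactly. Their poses are not given: they have to be found in the camera images.
- gearmotor: Grey gearmotor, fixed on the bench. Origin: on the bench top (z = 0) on the axis of its upright output shaft. Casing 100 x 92 mm round the axis, top at z = 66 mm; foot plate 124 x 112 x 10 mm; motor and black terminal box (up to z = 92 mm) stretch 168 mm along +x, the red pointer is on its -x side. The steel shaft turns either way in it, with a drag of about 0.2 N m.
- shoulder (a point): Point on the shaft's axis at the top face of its shoulder, a disc of 44 mm diameter, 80 mm above the bench. Axes as the gearmotor's. A sprocket that is fully home stands on this face. From here up to the step runs the keyed seat, 30 mm in diameter and 26 mm high.
- step (a point): Point on the shaft's axis at the flat ring-shaped step where the seat ends, 106 mm above the bench; above it the threaded end, 19 mm in diameter, goes on 30 mm. One keyway, 9 mm wide, is cut down the whole seat and open at the step. Its angle is not measured: it stopped somewhere 20 to 90 degrees counter-clockwise, seen from above, of the pointer.
- sprocket: Loose steel sprocket, 0.3 to 0.5 kg, standing hub up on the bench. Origin: centre of its underside; +z up through the hub. Toothed plate of 77 mm diameter, 8 mm thick, at the bottom; on it the round hub of 46 mm diameter up to z = 40 mm, gripped above the plate. Bore 32 mm in diameter right through (the seat fits with 1 mm all round), flared to 37 mm at the lower mouth.
- key (a point): Lower end of the key fixed in the sprocket's bore on its -x side, under the yellow mark, 10 mm above the underside, 14 mm from the axis. 7 mm wide, it stands in to 11.5 mm from the axis. Going on, the bore slides 10 mm over the seat, then the key rests on the step (underside 96 mm above the bench) until it meets the keyway. Over 40 N on the shaft before it is in the keyway damages it.
- timing_mark (a point): Yellow painted line on the sprocket's -x side, this point on the plate's top face 34 mm from the axis; the key is on the same side, so a sprocket that is fitted has its mark above the keyway.
- pointer_tip (a point): Tip of the red pointer on the gearmotor, 41 mm from the shaft axis on the gearmotor's -x side, 85 mm above the bench; it and its bracket lie lower than the top of the fitted plate.
- nut: Loose brass hexagon nut, 30 mm across flats, 14 mm high, lying on the bench; not used now, leave it. Origin: centre of its underside.
- spray_bottle: Loose pale spray bottle, 42 mm diameter, 171 mm high, standing on the bench; leave it. Origin: centre of its foot.
- screwdriver: Loose red-handled screwdriver lying along its y axis, 202 mm long, 29 mm thick; leave it. Origin: under its middle.
- yellow_pack: Loose clear pack of fasteners with a yellow card, 64 x 78 x 26 mm; leave it. Origin: centre of its underside.

How it is judged:
On the way, in this order (a step that is already met when the one before it is completed fails the run):
1. the sprocket's key has dropped into the keyway (z of sprocket in the frame of gearmotor below 0.09 m and horizontal distance between sprocket and gearmotor below 0.004 m and angle between sprocket's own z axis and vertical below 0.1 rad), for 0.1 s.
2. with the key in the keyway, the yellow mark has been turned to the red pointer (all of step 1 and y of timing_mark in the frame of gearmotor between -0.004 and 0.004 m and x of timing_mark in the frame of gearmotor below 0 m), for 0.2 s.
At the end, for the whole second after the job is handed in: The sprocket sits fully home on the shaft's shoulder (underside within 2.5 mm of the shoulder's height, within 3 mm of the axis, upright), its yellow mark at the red pointer to within 4 mm sideways, at rest (z of sprocket in the frame of gearmotor between 0.0775 and 0.0825 m and horizontal distance between sprocket and gearmotor below 0.003 m and angle between sprocket's own z axis and vertical below 0.06 rad and y of timing_mark in the frame of gearmotor between -0.004 and 0.004 m and x of timing_mark in the frame of gearmotor below 0 m and linear speed of sprocket below 0.02 m/s and angular speed of sprocket below 0.1 rad/s); the robot touches nothing.
It fails at once if the sprocket is pressed on the shaft with more than 40 N while its key is not in the keyway (contact force between sprocket and gearmotor above 40 N and z of sprocket in the frame of gearmotor above 0.092 m).
It fails at once if the brass nut is moved by more than 20 mm (distance of nut from where it was at the start of the episode above 0.02 m).
It fails at once if the spray bottle is moved by more than 20 mm (distance of spray_bottle from where it was at the start of the episode above 0.02 m).
It fails at once if the red screwdriver is moved by more than 20 mm (distance of screwdriver from where it was at the start of the episode above 0.02 m).
It fails at once if the yellow pack is moved by more than 20 mm (distance of yellow_pack from where it was at the start of the episode above 0.02 m).
It also fails if it takes over 64 s, if anything falls off the work surface, if the arm or the gripper's body presses on something with over 40 N, if the wrist force passes 120 N, or if a joint passes its speed limit or range.

### The arm

A 6-joint arm with a two-finger parallel gripper is mounted at the origin on a cart in front of the work surface, level with it; the furniture and walls round the work are solid. World frame = base frame: x ahead of the robot, y to its left, z up, the work surface at z = 0. Lengths are in m, angles in rad, forces in N, time in s.
With the tool pointing down it reaches from about 0.325 to 0.9 m from the base axis. Payload 6.1 kg.
Tool frame: the origin (TCP) lies midway between the tips of the shut fingers; the grasp point (between the pads) lies behind it (env.hold_point_z is the z of the grasp point in the tool frame, in m); z points along the fingers, y is the line along which they close (so a half turn about z gives the same grasp; the last joint's range is limited). The gripper opens to 87 mm and grips with 3 to 60 N. Pads are 19 mm wide; open, the fingers measure 117 mm over their backs; the gripper's body (75 mm by 190 mm) begins 51 mm behind the grasp point.
Start: joints at [1.186, 0.22, 1.526, -0, 1.395, -0.126], TCP at [0.16, 0.604, 0.223] pointing down, gripper open.
Joint ranges: [-2.98, 2.98], [-0.91, 2.08], [0.09, 2.57], [-1.24, 4.39], [0.2, 2.65], [-2.68, 2.68]. Speed limits (rad/s): [2.57, 2.57, 3.01, 3.14, 3.14, 3.14].

### API

Orientations are given as a rotation vector (axis times angle).
In Python, from plant import sensors, cams, job_done, env gives the robot as it stands.
- The arm moves only by the tool arm_command, never from a script. Its argument "motion" is a list of rows, each an object with "xyz": the shift along the tool's x, y, z in mm, a list of three; "rotation": the turn, a rotation vector about the tool's x, y, z in degrees, a list of three; "claw": the finger opening in mm, from 0 to 87. A call has 1 to 20 rows; each row shifts and turns the commanded pose from where the row before left it, along the tool's axes as they then stand; what a row does not reach is not made up. A row lasts 1/12 s, in which the tool goes at most 41.7 mm and 7.16 degrees, less where a joint would pass 70% of its speed; a pose out of reach is approached as far as the arm can. A call is refused whole if a number of a shift passes 41.7 or a number of a turn 7.16, either way. A call with a gripper value outside its range is refused whole. The fingers move at their own pace and stop on an object; the grip force is fixed at half the most. Time passes only in rows, so rows that do not move let the fingers close. It gives the time, the measured TCP pose, the force, the opening and the grip force at its end, in the units of the state.
- sensors.get_state(): the state, without advancing time (a new reading comes with each control period).
- cams.get_image(name): name is "scene" or "top" or "wrist"; returns a dict with "color" (420x560x3 uint8, blue, green, red), "z_map" (420x560 float32, m along the optical axis (not along the pixel's ray), 0 where there is no reading), "K" (3x3 intrinsics, pixels), "eye" and "rotation" of the camera in the world. Camera axes: x right, y up, looking along -z (the intrinsics and any distortion apply to the point x, -y, -z); pixel columns grow to the right and rows downward; lengths in m; the calibration is good to about 2 mm. A picture is of the moment at which its call begins.
- job_done(): hands the job in; it is judged then, once.
The state is a dict: "t": time; "joint_pos": joint angles; "joint_vel": joint speeds; "joint_torque": joint torques, N m; "ee_pos": TCP position; "tool_rot": TCP orientation; "contact_force": force on the tool from outside, world axes, zero at the start; "torque": the same for the moment, N m; "opening": finger opening in m; "finger_force": force on a finger pad.
Only numpy, scipy, OpenCV 4.12 (cv2) and the standard library are available. Lean on these libraries where they do the work, as an engineer would, in place of code of your own. Each camera call takes 0.05 s, during which the arm holds its last target. There are 200 camera calls.

## Working session

There is one attempt and no reset: what is moved stays moved. The work goes in short steps, Python scripts to look and compute and a tool call to move; the robot and the scene stay as the last step left them, time stands still between calls to the robot, and variables do not carry over. Pictures are saved under pics/ and viewed, at most 10 in all, crops included, and the job is handed in when it is done.

Besides the shell and the picture viewer there is one more tool, called after "Emit:" as name([rows], argument=value, ...), one row to a line, values as JSON. arm_command: Moves the arm, as the interface text tells. Its arguments: {"type":"object","properties":{"motion":{"type":"array"}},"required":["motion"]}

```bash
ls; mkdir -p pics; cat > h.py <<'E'
import numpy as np, cv2
from plant import sensors, cams, job_done, env
def cloud(im):
    z=im["z_map"]; v,u=np.indices(z.shape); K=im["K"]
    x=(u-K[0,2])/K[0,0]*z; y=(v-K[1,2])/K[1,1]*z
    P=np.stack([x,-y,-z],-1)@np.array(im["rotation"]).T+im["eye"]
    P[z==0]=np.nan; return P
def ray(im,u,v,h):
    K=im["K"]; d=np.array(im["rotation"])@np.array([(u-K[0,2])/K[0,0],-(v-K[1,2])/K[1,1],-1]); e=np.array(im["eye"])
    return e+d*(h-e[2])/d[2]
E
python3 - <<'E'
from h import *
print(env.hold_point_z, sensors.get_state())
for n in["scene","top","wrist"]:
    im=cams.get_image(n); cv2.imwrite(f"pics/{n}.png",im["color"]); np.savez(f"{n}.npz",**im); print(n,im["eye"],im["rotation"],im["K"],[k for k in im])
a=[cv2.imread(f"pics/{n}.png") for n in["scene","top"]]
E
```

```text
pics
-0.0187 {'t': 0.0, 'joint_pos': array([ 1.18587296e+00,  2.21224676e-01,  1.52763154e+00,  4.70070318e-06,
        1.39473078e+00, -1.26083350e-01]), 'joint_vel': array([-0.00121375, -0.00047954, -0.00101578,  0.0001045 ,  0.00116582,
        0.0003902 ]), 'joint_torque': array([-1.15103896e-03, -4.94643652e+01, -3.87357223e+01,  6.96418807e-02,
        5.76808769e-02, -1.48102581e-04]), 'ee_pos': array([0.1597239 , 0.60358248, 0.22142737]), 'tool_rot': array([-4.05386347e-01, -3.11481337e+00,  3.02867567e-03]), 'contact_force': array([0.14210105, 0.13972552, 0.29803325]), 'torque': array([ 0.01526328, -0.02975457,  0.00460918]), 'finger_force': 0.0, 'opening': 0.0874224550437745}
scene [-0.15925191 -0.63514479  0.5566798 ] [ 1.00724977 -0.45477651 -0.81432686] [[429.53936017   0.         273.84364587]
 [  0.         429.53936017 211.77314103]
 [  0.           0.           1.        ]] ['color', 'z_map', 'K', 'eye', 'rotation']
top [ 0.38380244 -0.09791201  1.26219886] [ 0.10469886 -0.10725807 -1.57676536] [[502.25744035   0.         277.86591443]
 [  0.         502.25744035 205.80713237]
 [  0.           0.           1.        ]] ['color', 'z_map', 'K', 'eye', 'rotation']
wrist [0.08863479 0.62239364 0.38445267] [-0.23974227 -0.1819922   1.30245939] [[299.29246439   0.         280.25787437]
 [  0.         299.29246439 212.48190401]
 [  0.           0.           1.        ]] ['color', 'z_map', 'K', 'eye', 'rotation']
```

Rotation is a rotation vector; fix the helper and view.

```bash
sed -i 's/np.array(im\["rotation"\])/RM(im)/g; 2i from scipy.spatial.transform import Rotation as R\ndef RM(im): return R.from_rotvec(im["rotation"]).as_matrix()' h.py; head -5 h.py
```

```text
import numpy as np, cv2
from scipy.spatial.transform import Rotation as R
def RM(im): return R.from_rotvec(im["rotation"]).as_matrix()
from plant import sensors, cams, job_done, env
def cloud(im):
```

View pics/scene.png

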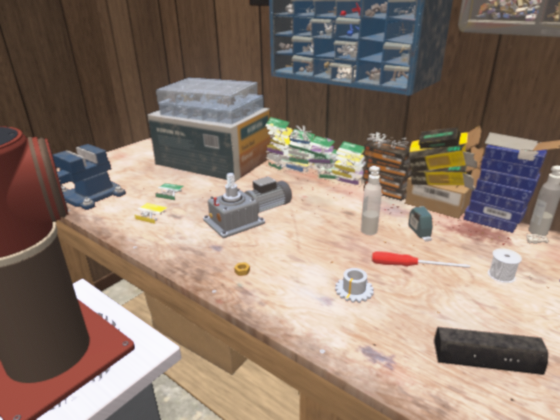

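View pics/top.png

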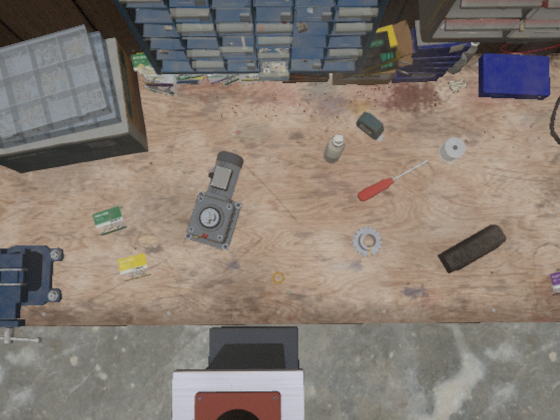

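The scene view shows the gearmotor at (235,205), the sprocket at (354,284) and the nut at (242,268). In the top view the shaft is at (210,217), the red pointer at (205,236), the sprocket at (367,241) and the nut at (278,278). Next I'll measure them.

```bash
cat > m.py <<'E'
from h import *
im=dict(np.load("top.npz")); P=cloud(im); c=im["color"]
def reg(u0,u1,v0,v1,lo,hi):
    q=P[v0:v1,u0:u1].reshape(-1,3); q=q[(q[:,2]>lo)&(q[:,2]<hi)]; return q
for nm,b in dict(spr=(345,392,222,262),).items():
    for lo,hi in((.003,.015),(.033,.05)):
        q=reg(*b,lo,hi); (cx,cy),r=cv2.minEnclosingCircle((q[:,:2]*1000).astype(np.float32)); print(nm,lo,len(q),cx,cy,r,np.median(q[:,2]))
for lo,hi in((.128,.145),(.1,.11),(.074,.092),(.06,.07)):
    q=reg(185,235,195,245,lo,hi)
    if len(q)>2:
        (cx,cy),r=cv2.minEnclosingCircle((q[:,:2]*1000).astype(np.float32)); print("mot",lo,len(q),cx,cy,r,np.median(q[:,2]),cv2.minAreaRect((q[:,:2]*1000).astype(np.float32)))
h=cv2.cvtColor(c,cv2.COLOR_BGR2HSV)
red=((h[...,0]<8)|(h[...,0]>172))&(h[...,1]>130)&(h[...,2]>60)
yel=(h[...,0]>20)&(h[...,0]<35)&(h[...,1]>110)&(h[...,2]>80)
v,u=np.nonzero(red[195:250,180:245]); v+=195;u+=180; print("red",u,v); print(P[v,u])
v,u=np.nonzero(yel[220:265,340:395]); print("yel",u+340,v+220, P[v+220,u+340])
a=cv2.resize(c[185:265,170:250],None,fx=5,fy=5,interpolation=cv2.INTER_CUBIC);b=cv2.resize(c[210:270,337:397],(400,400),interpolation=cv2.INTER_CUBIC)
cv2.imwrite("pics/crop.png",np.hstack([a,b]))
E
python3 m.py
```

```text
spr 0.003 484 463.5613708496094 -323.5387268066406 72.15431213378906 0.006858654295194833
spr 0.033 156 463.9454040527344 -320.9935607910156 23.319116592407227 0.039521945151993476
mot 0.128 56 518.7198486328125 62.692447662353516 9.635788917541504 0.13563094593448022 ((518.4378662109375, 62.38264083862305), (17.4531307220459, 17.561378479003906), 44.90996551513672)
mot 0.1 58 519.0199584960938 62.87025451660156 15.175454139709473 0.10555260958488055 ((518.9432983398438, 62.97673034667969), (28.401920318603516, 28.501874923706055), 14.013324737548828)
mot 0.074 218 520.1825561523438 56.0558967590332 53.73943328857422 0.0785014230510801 ((520.8861694335938, 58.212364196777344), (64.54673767089844, 106.50251007080078), 74.27658081054688)
mot 0.06 989 520.9990844726562 61.48591613769531 64.30812072753906 0.065882621440438 ((525.6257934570312, 61.303565979003906), (96.53620147705078, 112.13260650634766), 74.25215148925781)
red [203 202 203 207 202 203 204 206 206] [234 235 235 235 236 236 236 236 237]
[[0.47809911 0.07563923 0.08581841]
 [0.47569265 0.07780793 0.08681441]
 [0.4759947  0.0760735  0.08269321]
 [0.47733071 0.06920234 0.06455352]
 [0.47349252 0.07806572 0.08490706]
 [0.47309463 0.07498868 0.08986709]
 [0.47342614 0.07332469 0.08525072]
 [0.474617   0.07092368 0.06907709]
 [0.47218788 0.0708039  0.06974584]]
yel [370 368] [249 251] [[ 0.44158837 -0.32248644  0.04488792]
 [ 0.43859908 -0.32490486  0.0037891 ]]
```

```bash
ls -la pics
```

```text
total 1292
drwxr-xr-x 2 agent agent   4096 Dec  3 18:57 .
drwxr-xr-x 3 agent agent   4096 Dec  3 18:57 ..
-rw-r--r-- 1 agent agent 278019 Dec  3 18:57 crop.png
-rw-r--r-- 1 agent agent 347654 Dec  3 18:56 scene.png
-rw-r--r-- 1 agent agent 380884 Dec  3 18:56 top.png
-rw-r--r-- 1 agent agent 303213 Dec  3 18:56 wrist.png
```

View pics/crop.png

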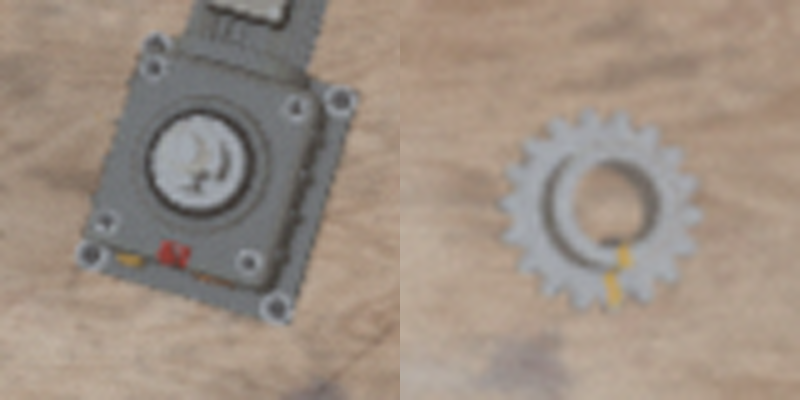

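The left crop shows the motor with its pointer at the lower left. In the right crop the sprocket's yellow marks are at about (614,290) on the plate and (624,257) on the hub top. I'll go round to the sprocket, keeping high.

Emit:
arm_command([
  {"xyz": [-29.2,-18.1,0],"rotation": [0,0,0],"claw": 87},
  {"xyz": [-29.2,-18.1,0],"rotation": [0,0,0],"claw": 87},
  {"xyz": [-29.2,-18.1,0],"rotation": [0,0,0],"claw": 87},
  {"xyz": [-29.2,-18.1,0],"rotation": [0,0,0],"claw": 87},
  {"xyz": [-29.2,-18.1,0],"rotation": [0,0,0],"claw": 87},
  {"xyz": [-29.2,-18.1,0],"rotation": [0,0,0],"claw": 87},
  {"xyz": [-29.2,-18.1,0],"rotation": [0,0,0],"claw": 87},
  {"xyz": [-29.2,-18.1,0],"rotation": [0,0,0],"claw": 87},
  {"xyz": [-29.2,-18.1,0],"rotation": [0,0,0],"claw": 87},
  {"xyz": [-29.2,-18.1,0],"rotation": [0,0,0],"claw": 87},
  {"xyz": [-29.2,-18.1,0],"rotation": [0,0,0],"claw": 87},
  {"xyz": [-29.2,-18.1,0],"rotation": [0,0,0],"claw": 87},
  {"xyz": [-29.2,-18.1,0],"rotation": [0,0,0],"claw": 87},
  {"xyz": [-29.2,-18.1,0],"rotation": [0,0,0],"claw": 87},
])

```text
t: 1.32
ee_pos: [0.4911, 0.2531, 0.2224]
tool_rot: [-0.405, -3.115, 0.0]
contact_force: [0.5, 0.4, 0.4]
opening: 0.0872
finger_force: 0.0
```

Emit:
arm_command([
  {"xyz": [-7.1,-32.8,0],"rotation": [0,0,0],"claw": 87},
  {"xyz": [-7.1,-32.8,0],"rotation": [0,0,0],"claw": 87},
  {"xyz": [-7.1,-32.8,0],"rotation": [0,0,0],"claw": 87},
  {"xyz": [-7.1,-32.8,0],"rotation": [0,0,0],"claw": 87},
  {"xyz": [-7.1,-32.8,0],"rotation": [0,0,0],"claw": 87},
  {"xyz": [-7.1,-32.8,0],"rotation": [0,0,0],"claw": 87},
  {"xyz": [-7.1,-32.8,0],"rotation": [0,0,0],"claw": 87},
  {"xyz": [-7.1,-32.8,0],"rotation": [0,0,0],"claw": 87},
  {"xyz": [-7.1,-32.8,0],"rotation": [0,0,0],"claw": 87},
  {"xyz": [-7.1,-32.8,0],"rotation": [0,0,0],"claw": 87},
  {"xyz": [-7.1,-32.8,0],"rotation": [0,0,0],"claw": 87},
  {"xyz": [-7.1,-32.8,0],"rotation": [0,0,0],"claw": 87},
  {"xyz": [-7.1,-32.8,0],"rotation": [0,0,0],"claw": 87},
  {"xyz": [-7.1,-32.8,0],"rotation": [0,0,0],"claw": 87},
  {"xyz": [-7.1,-32.8,0],"rotation": [0,0,0],"claw": 87},
  {"xyz": [-7.1,-32.8,0],"rotation": [0,0,0],"claw": 87},
  {"xyz": [-7.1,-32.8,0],"rotation": [0,0,0],"claw": 87},
])

```text
t: 2.73
ee_pos: [0.4637, -0.3169, 0.2222]
tool_rot: [-0.406, -3.115, -0.0]
contact_force: [-0.2, 0.6, 0.4]
opening: 0.0869
finger_force: 0.0
```

Emit:
arm_command([
  {"xyz": [0,0,0],"rotation": [0,0,7.1],"claw": 87},
  {"xyz": [0,0,0],"rotation": [0,0,7.1],"claw": 87},
  {"xyz": [0,0,0],"rotation": [0,0,7.1],"claw": 87},
  {"xyz": [0,0,0],"rotation": [0,0,7.1],"claw": 87},
  {"xyz": [0,0,0],"rotation": [0,0,7.1],"claw": 87},
  {"xyz": [0,0,0],"rotation": [0,0,7.1],"claw": 87},
  {"xyz": [0,0,0],"rotation": [0,0,7.1],"claw": 87},
  {"xyz": [0,0,0],"rotation": [0,0,7.1],"claw": 87},
  {"xyz": [0,0,0],"rotation": [0,0,7.1],"claw": 87},
  {"xyz": [0,0,0],"rotation": [0,0,7.1],"claw": 87},
  {"xyz": [0,0,0],"rotation": [0,0,7.1],"claw": 87},
  {"xyz": [0,0,0],"rotation": [0,0,7.1],"claw": 87},
  {"xyz": [0,0,0],"rotation": [0,0,7.1],"claw": 87},
  {"xyz": [0,0,0],"rotation": [0,0,0],"claw": 87},
])

```text
t: 3.9
ee_pos: [0.4641, -0.3152, 0.2222]
tool_rot: [-2.531, -1.86, 0.0]
contact_force: [0.3, -0.1, -0.1]
opening: 0.0867
finger_force: 0.0
```

```bash
cat >> h.py <<'E'
def pose():
    s=sensors.get_state(); M=R.from_rotvec(s["tool_rot"]).as_matrix()
    return s,M
def show():
    s,M=pose(); print("t %.2f"%s["t"],"p",(s["ee_pos"]*1000).round(1),"yhead %.2f"%np.degrees(np.arctan2(M[1,1],M[0,1])),"z",M[:,2].round(4),"F",s["contact_force"].round(2),"T",s["torque"].round(3),"op %.4f ff %.1f"%(s["opening"],s["finger_force"]),"q6 %.2f"%s["joint_pos"][5]); return s,M
def to(x,y,z): # tool-frame shift in mm from measured pose
    s,M=pose(); return (M.T@(np.array([x,y,z])-s["ee_pos"])*1000).round(1)
def circ(q):
    A=np.c_[2*q[:,:2],np.ones(len(q))]; c=np.linalg.lstsq(A,(q[:,:2]**2).sum(1),rcond=None)[0]; return c[:2],np.sqrt(c[2]+c[:2]@c[:2])
E
python3 - <<'E'
from h import *
show()
im=cams.get_image("wrist"); np.savez("w1.npz",**im); cv2.imwrite("pics/w1.png",im["color"])
P=cloud(im); d=np.hypot(P[...,0]-.464,P[...,1]+.321)
q=P[(d<.06)&(P[...,2]>.034)&(P[...,2]<.046)]; print(len(q)); print(cv2.minEnclosingCircle((q[:,:2]*1000).astype(np.float32)),np.median(q[:,2]))
h=cv2.cvtColor(im["color"],cv2.COLOR_BGR2HSV)
yel=(h[...,0]>18)&(h[...,0]<35)&(h[...,1]>110)&(h[...,2]>80)&(d<.05)
v,u=np.nonzero(yel)
for lo,hi in((.004,.014),(.034,.046)):
    k=(P[v,u,2]>lo)&(P[v,u,2]<hi); m=P[v[k],u[k]].mean(0); print(k.sum(),u[k].mean(),v[k].mean(),m,np.degrees(np.arctan2(m[1]+.321,m[0]-.464))%360)
t=dict(np.load("top.npz")); print(ray(t,369.1,253.5,.008),ray(t,370.6,248.5,.04), "nut",ray(t,278,278,.007))
E
```

```text
t 3.90 p [ 464.1 -315.2  222.2] yhead -17.39 z [-5.e-04  5.e-04 -1.e+00] F [ 0.3  -0.14 -0.07] T [-0.081  0.095  0.018] op 0.0867 ff 0.0 q6 -0.43
655
((463.98333740234375, -322.8592834472656), 23.24925422668457) 0.040491666005068594
15 257.8666666666667 203.46666666666667 [ 0.43245189 -0.32646922  0.00935696] 189.83511433349415
16 265.5625 206.0 [ 0.44496343 -0.32511611  0.04138538] 192.20073437349447
[ 0.43219138 -0.3266797   0.008     ] [ 0.44301864 -0.32488564  0.04      ] nut [ 0.37380057 -0.09947035  0.007     ]
```

View pics/w1.png

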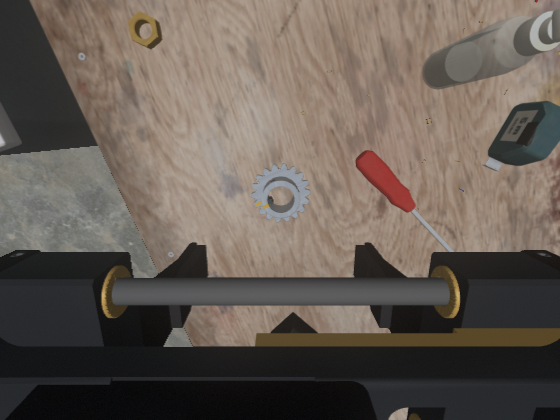

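The wrist view shows the sprocket at (281,193) with its mark at about (260,204), and the way down is clear. I'll descend partly, then check.

Emit:
arm_command([
  {"xyz": [-1.3,0.4,32],"rotation": [0,0,0],"claw": 87},
  {"xyz": [-1.3,0.4,32],"rotation": [0,0,0],"claw": 87},
  {"xyz": [-1.3,0.4,32],"rotation": [0,0,0],"claw": 87},
  {"xyz": [-1.3,0.4,32],"rotation": [0,0,0],"claw": 87},
  {"xyz": [-1.3,0.4,32],"rotation": [0,0,0],"claw": 87},
  {"xyz": [0,0,0],"rotation": [0,0,0],"claw": 87},
  {"xyz": [0,0,0],"rotation": [0,0,0],"claw": 87},
])

```text
t: 4.53
ee_pos: [0.4628, -0.3208, 0.0608]
tool_rot: [-2.521, -1.866, 0.001]
contact_force: [0.3, -0.4, 0.6]
opening: 0.087
finger_force: 0.0
```

```bash
cat > spr.py <<'E'
from h import *
def spr(c,zt,zp,f,save=None,cam="wrist"):
    im=cams.get_image(cam); np.savez(f,**im); P=cloud(im); d=np.hypot(P[...,0]-c[0],P[...,1]-c[1])
    q=P[(d<.03)&(P[...,2]>zt-.005)&(P[...,2]<zt+.006)]
    if len(q)>5: (x,y),r=cv2.minEnclosingCircle((q[:,:2]*1000).astype(np.float32)); print("hub",len(q),x,y,r,np.median(q[:,2])); c=(x/1000,y/1000)
    h=cv2.cvtColor(im["color"],cv2.COLOR_BGR2HSV)
    yel=(h[...,0]>18)&(h[...,0]<35)&(h[...,1]>110)&(h[...,2]>80)&(d<.05)
    v,u=np.nonzero(yel)
    for z in (zt,zp):
        k=abs(P[v,u,2]-z)<.006
        if k.sum(): m=ray(im,u[k].mean(),v[k].mean(),z); print("mark",z,k.sum(),u[k].mean(),v[k].mean(),m,"ang",np.degrees(np.arctan2(m[1]-c[1],m[0]-c[0]))%360)
    if save: cv2.imwrite(save,im["color"])
    return im
E
python3 - <<'E'
from spr import *
show(); spr((.464,-.322),.04,.008,"w2.npz"); print(to(.464,-.322,.012))
E
```

```text
t 4.53 p [ 462.8 -320.8   60.8] yhead -16.98 z [-0.0038  0.0035 -1.    ] F [ 0.26 -0.39  0.62] T [-0.118  0.021 -0.01 ] op 0.0870 ff 0.0 q6 -0.45
hub 2073 463.8043518066406 -323.03167724609375 23.317941665649414 0.04049406071079262
mark 0.04 56 253.35714285714286 259.4642857142857 [ 0.4445745  -0.32577663  0.04      ] ang 188.12376259130863
mark 0.008 35 241.37142857142857 248.0 [ 0.43129447 -0.32706239  0.008     ] ang 187.0676996451287
[ 0.1 -0.4 51.2]
```

Emit:
arm_command([
  {"xyz": [0,0,16],"rotation": [0,0,0],"claw": 87},
  {"xyz": [0,0,16],"rotation": [0,0,0],"claw": 87},
  {"xyz": [0,0,16],"rotation": [0,0,0],"claw": 87},
  {"xyz": [0,0,0],"rotation": [0,0,0],"claw": 87},
  {"xyz": [0,0,0],"rotation": [0,0,0],"claw": 87},
])

```text
t: 5.0
ee_pos: [0.4652, -0.3229, 0.0165]
tool_rot: [2.525, 1.866, 0.001]
contact_force: [0.0, -1.2, -0.3]
opening: 0.087
finger_force: 0.0
```

```bash
python3 - <<'E'
from spr import *
show(); print(to(.464,-.3222,.0115))
E
```

```text
t 5.00 p [ 465.2 -322.9   16.5] yhead -17.07 z [ 0.0015 -0.0013 -1.    ] F [ 0.01 -1.16 -0.29] T [-0.078  0.06   0.026] op 0.0870 ff 0.0 q6 -0.45
[ 0.3 -1.3  5. ]
```

Emit:
arm_command([
  {"xyz": [0,-0.6,4],"rotation": [0,0,0],"claw": 87},
  {"xyz": [0,0,0],"rotation": [0,0,0],"claw": 60},
  {"xyz": [0,0,0],"rotation": [0,0,0],"claw": 30},
  {"xyz": [0,0,0],"rotation": [0,0,0],"claw": 30},
  {"xyz": [0,0,0],"rotation": [0,0,0],"claw": 30},
  {"xyz": [0,0,0],"rotation": [0,0,0],"claw": 30},
  {"xyz": [0,0,0],"rotation": [0,0,0],"claw": 30},
  {"xyz": [0,0,0],"rotation": [0,0,0],"claw": 30},
])

```text
t: 5.67
ee_pos: [0.4636, -0.3219, 0.0105]
tool_rot: [-2.527, -1.866, 0.0]
contact_force: [-1.2, -0.3, 1.6]
opening: 0.0483
finger_force: 1.2
```

```bash
python3 - <<'E'
from spr import *
show(); spr((.464,-.322),.04,.008,"w3.npz")
E
```

```text
t 5.67 p [ 463.6 -321.9   10.5] yhead -17.12 z [-3.e-04  2.e-04 -1.e+00] F [-1.23 -0.3   1.55] T [-0.023  0.494  0.014] op 0.0483 ff 1.2 q6 -0.45
hub 2987 465.27044677734375 -318.0711669921875 28.824146270751953 0.040422519977633686
```

Emit:
arm_command([
  {"xyz": [0,0,0],"rotation": [0,0,0],"claw": 30},
  {"xyz": [0,0,0],"rotation": [0,0,0],"claw": 30},
  {"xyz": [0,0,0],"rotation": [0,0,0],"claw": 30},
  {"xyz": [0,0,0],"rotation": [0,0,0],"claw": 30},
  {"xyz": [0,0,-10],"rotation": [0,0,0],"claw": 30},
  {"xyz": [0,0,-20],"rotation": [0,0,0],"claw": 30},
  {"xyz": [0,0,-30],"rotation": [0,0,0],"claw": 30},
  {"xyz": [0,0,-30],"rotation": [0,0,0],"claw": 30},
  {"xyz": [0,0,-30],"rotation": [0,0,0],"claw": 30},
  {"xyz": [0,0,-30],"rotation": [0,0,0],"claw": 30},
  {"xyz": [0,0,-20],"rotation": [0,0,0],"claw": 30},
  {"xyz": [0,0,0],"rotation": [0,0,0],"claw": 30},
  {"xyz": [0,0,0],"rotation": [0,0,0],"claw": 30},
])

```text
t: 6.8
ee_pos: [0.4644, -0.3224, 0.1815]
tool_rot: [2.525, 1.864, 0.001]
contact_force: [0.8, 0.1, -4.7]
opening: 0.0457
finger_force: 30.0
```

```bash
python3 - <<'E'
from spr import *
show(); im=spr((.464,-.322),.21,.178,"w4.npz","pics/w4.png"); print(to(.519,.0627,.18))
E
```

```text
t 6.80 p [ 464.4 -322.4  181.5] yhead -17.12 z [ 0.0025 -0.0019 -1.    ] F [ 0.8   0.11 -4.72] T [-0.083  0.089  0.015] op 0.0457 ff 30.0 q6 -0.45
hub 3102 465.22393798828125 -318.3953857421875 28.971311569213867 0.21136318097204593
[ 3.835e+02 -6.000e+01 -3.000e-01]
```

View pics/w4.png

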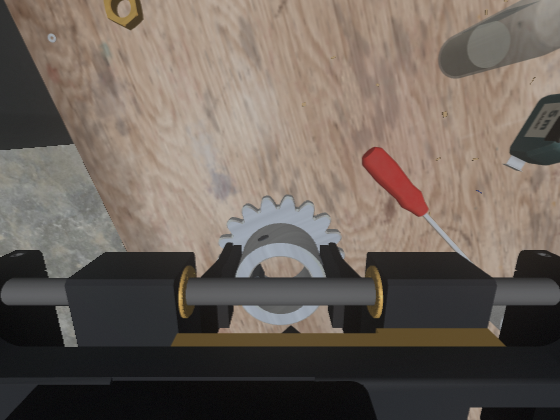

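The sprocket is held: its hub is at (281,283) between the pads, and the load of 4.7 N fits the given mass. Next I'll carry it over the shaft and turn it 13.5° CW.

Emit:
arm_command([
  {"xyz": [16,-2.5,0],"rotation": [0,0,0],"claw": 30},
  {"xyz": [32,-5,0],"rotation": [0,0,0],"claw": 30},
  {"xyz": [32,-5,0],"rotation": [0,0,0],"claw": 30},
  {"xyz": [32,-5,0],"rotation": [0,0,0],"claw": 30},
  {"xyz": [32,-5,0],"rotation": [0,0,0],"claw": 30},
  {"xyz": [32,-5,0],"rotation": [0,0,0],"claw": 30},
  {"xyz": [32,-5,0],"rotation": [0,0,0],"claw": 30},
  {"xyz": [32,-5,0],"rotation": [0,0,0],"claw": 30},
  {"xyz": [32,-5,0],"rotation": [0,0,0],"claw": 30},
  {"xyz": [32,-5,0],"rotation": [0,0,0],"claw": 30},
  {"xyz": [32,-5,0],"rotation": [0,0,0],"claw": 30},
  {"xyz": [32,-5,0],"rotation": [0,0,0],"claw": 30},
  {"xyz": [15.5,-2.5,0],"rotation": [0,0,0],"claw": 30},
  {"xyz": [0,0,0],"rotation": [0,0,4.5],"claw": 30},
  {"xyz": [0,0,0],"rotation": [0,0,4.5],"claw": 30},
  {"xyz": [0,0,0],"rotation": [0,0,4.5],"claw": 30},
  {"xyz": [0,0,0],"rotation": [0,0,0],"claw": 30},
  {"xyz": [0,0,0],"rotation": [0,0,0],"claw": 30},
  {"xyz": [0,0,0],"rotation": [0,0,0],"claw": 30},
  {"xyz": [0,0,0],"rotation": [0,0,0],"claw": 30},
])

```text
t: 8.52
ee_pos: [0.5188, 0.0622, 0.1797]
tool_rot: [-2.728, -1.557, 0.002]
contact_force: [0.1, -0.2, -3.6]
opening: 0.0456
finger_force: 30.0
```

```bash
python3 - <<'E'
from spr import *
s,M=show(); print("to shaft",to(.519,.0627,.18))
im=spr((.519,.063),.21,.178,"w5.npz")
# bore circle from wrist: pixels of the hub's top face
P=cloud(im); d=np.hypot(P[...,0]-.519,P[...,1]-.063)
m=(abs(P[...,2]-.211)<.004)&(d<.04); q=P[m]
loc=(q-s["ee_pos"])@M*1000; 
k=abs(loc[:,1])<21; ll=loc[k]; r=np.hypot(ll[:,0],ll[:,1])
out=ll[(r>21.5)]; inn=ll[(r<18.5)&(r>12)]
for n,o in(("out",out),("in",inn)):
    if len(o)>10: print(n,len(o),circ(o),o[:,0].min(),o[:,0].max(),o[:,1].min(),o[:,1].max())
im2=cams.get_image("scene"); np.savez("s5.npz",**im2)
cv2.imwrite("pics/s5.png",cv2.resize(im2["color"][120:260,150:330],(720,560),interpolation=cv2.INTER_CUBIC))
E
```

```text
t 8.52 p [518.8  62.2 179.7] yhead -30.55 z [-1.3e-03  1.0e-04 -1.0e+00] F [ 0.11 -0.24 -3.56] T [-0.135  0.088 -0.011] op 0.0456 ff 30.0 q6 0.50
to shaft [ 0.5 -0.  -0.3]
hub 2953 521.175537109375 66.40036010742188 28.887958526611328 0.20965388188903
out 548 (array([-0.03708488,  1.08462852]), np.float64(22.227200399820237)) -23.302255436068155 22.860889392518885 -14.005071980836707 20.967529009203858
in 815 (array([0.04549959, 0.75899858]), np.float64(17.124888641811605)) -18.35045441338291 18.4154158293547 -17.774131823593834 17.666032034267563
```

View pics/s5.png

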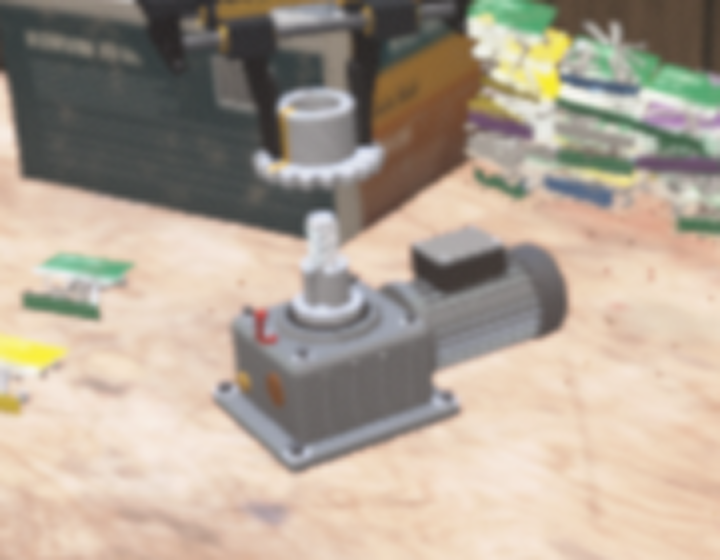

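The sprocket is centred in the tool and above the shaft, with its mark facing the pointer side at (287,140). I'll descend to just above the step.

Emit:
arm_command([
  {"xyz": [0.5,0,10],"rotation": [0,0,0],"claw": 30},
  {"xyz": [0,0,14],"rotation": [0,0,0],"claw": 30},
  {"xyz": [0,0,14],"rotation": [0,0,0],"claw": 30},
  {"xyz": [0,0,10],"rotation": [0,0,0],"claw": 30},
  {"xyz": [0,0,8],"rotation": [0,0,0],"claw": 30},
  {"xyz": [0,0,4],"rotation": [0,0,0],"claw": 30},
  {"xyz": [0,0,0],"rotation": [0,0,0],"claw": 30},
  {"xyz": [0,0,0],"rotation": [0,0,0],"claw": 30},
])

```text
t: 9.28
ee_pos: [0.5197, 0.0626, 0.1207]
tool_rot: [2.729, 1.556, 0.0]
contact_force: [-0.8, -0.3, -3.9]
opening: 0.0453
finger_force: 30.0
```

```bash
python3 - <<'E'
from spr import *
show(); print("to shaft",to(.5189,.0628,.1065))
E
```

```text
t 9.28 p [519.7  62.6 120.7] yhead -30.63 z [ 1.e-04 -0.e+00 -1.e+00] F [-0.77 -0.35 -3.88] T [-0.085  0.383 -0.02 ] op 0.0453 ff 30.0 q6 0.50
to shaft [-0.3 -0.8 14.2]
```

Emit:
arm_command([
  {"xyz": [0,-0.3,2],"rotation": [0,0,0],"claw": 30},
  {"xyz": [0,0,2],"rotation": [0,0,0],"claw": 30},
  {"xyz": [0,0,2],"rotation": [0,0,0],"claw": 30},
  {"xyz": [0,0,0],"rotation": [0,0,0],"claw": 30},
  {"xyz": [0,0,0],"rotation": [0,0,0],"claw": 30},
])

```text
t: 9.7
ee_pos: [0.5195, 0.0628, 0.1147]
tool_rot: [2.729, 1.556, 0.001]
contact_force: [-1.0, -0.2, -2.8]
opening: 0.0454
finger_force: 30.0
```

Emit:
arm_command([
  {"xyz": [0,0,1.5],"rotation": [0,0,0],"claw": 30},
  {"xyz": [0,0,1.5],"rotation": [0,0,0],"claw": 30},
  {"xyz": [0,0,0],"rotation": [0,0,0],"claw": 30},
  {"xyz": [0,0,0],"rotation": [0,0,0],"claw": 30},
])

```text
t: 10.03
ee_pos: [0.5195, 0.0629, 0.1127]
tool_rot: [-2.729, -1.556, -0.0]
contact_force: [-4.2, 0.3, 5.5]
opening: 0.0456
finger_force: 30.0
```

The flare touched, and the push is in −x, so I'll shift about 0.8 mm that way.

Emit:
arm_command([
  {"xyz": [-0.4,-0.7,0],"rotation": [0,0,0],"claw": 30},
  {"xyz": [0,0,0],"rotation": [0,0,0],"claw": 30},
  {"xyz": [0,0,0],"rotation": [0,0,0],"claw": 30},
])

```text
t: 10.28
ee_pos: [0.519, 0.0629, 0.1123]
tool_rot: [2.729, 1.556, 0.002]
contact_force: [-1.0, 1.3, 1.6]
opening: 0.0458
finger_force: 30.0
```

Emit:
arm_command([
  {"xyz": [0,0,1.5],"rotation": [0,0,0],"claw": 30},
  {"xyz": [0,0,1.0],"rotation": [0,0,0],"claw": 30},
  {"xyz": [0,0,0],"rotation": [0,0,0],"claw": 30},
  {"xyz": [0,0,0],"rotation": [0,0,0],"claw": 30},
])

```text
t: 10.62
ee_pos: [0.518, 0.0627, 0.1081]
tool_rot: [-2.729, -1.556, 0.002]
contact_force: [-1.1, 0.3, -3.4]
opening: 0.0456
finger_force: 30.0
```

Emit:
arm_command([
  {"xyz": [0,0,1.0],"rotation": [0,0,0],"claw": 30},
  {"xyz": [0,0,0.8],"rotation": [0,0,0],"claw": 30},
  {"xyz": [0,0,0],"rotation": [0,0,0],"claw": 30},
  {"xyz": [0,0,0],"rotation": [0,0,0],"claw": 30},
])

```text
t: 10.95
ee_pos: [0.5181, 0.0628, 0.1069]
tool_rot: [-2.729, -1.556, 0.001]
contact_force: [-1.5, 0.3, -5.4]
opening: 0.0456
finger_force: 30.0
```

```bash
python3 - <<'E'
from spr import *
show()
E
```

```text
t 10.95 p [518.1  62.8 106.9] yhead -30.63 z [-8.e-04 -0.e+00 -1.e+00] F [-1.47  0.28 -5.42] T [-0.103  0.3   -0.013] op 0.0456 ff 30.0 q6 0.50
```

Emit:
arm_command([
  {"xyz": [0,0,0.6],"rotation": [0,0,0],"claw": 30},
  {"xyz": [0,0,0.6],"rotation": [0,0,0],"claw": 30},
  {"xyz": [0,0,0],"rotation": [0,0,0],"claw": 30},
  {"xyz": [0,0,0],"rotation": [0,0,0],"claw": 30},
])

```text
t: 11.28
ee_pos: [0.5183, 0.0628, 0.1064]
tool_rot: [-2.729, -1.556, 0.001]
contact_force: [-4.7, 0.9, 1.6]
opening: 0.0454
finger_force: 30.0
```

Emit:
arm_command([
  {"xyz": [0,0,0.5],"rotation": [0,0,0],"claw": 30},
  {"xyz": [0,0,0],"rotation": [0,0,0],"claw": 30},
  {"xyz": [0,0,0],"rotation": [0,0,0],"claw": 30},
])

```text
t: 11.53
ee_pos: [0.5183, 0.0629, 0.1062]
tool_rot: [-2.729, -1.556, 0.001]
contact_force: [-6.9, -0.5, 5.3]
opening: 0.0455
finger_force: 30.0
```

Emit:
arm_command([
  {"xyz": [-0.3,-0.4,0],"rotation": [0,0,-3],"claw": 30},
  {"xyz": [0,0,0],"rotation": [0,0,-3],"claw": 30},
  {"xyz": [0,0,0],"rotation": [0,0,-3],"claw": 30},
  {"xyz": [0,0,0],"rotation": [0,0,-3],"claw": 30},
  {"xyz": [0,0,0],"rotation": [0,0,0],"claw": 30},
])

```text
t: 11.95
ee_pos: [0.518, 0.0634, 0.1062]
tool_rot: [-2.549, -1.836, -0.001]
contact_force: [-5.5, 1.8, 3.8]
opening: 0.0456
finger_force: 30.0
```

```bash
python3 - <<'E'
from spr import *
show()
E
```

```text
t 11.95 p [518.   63.4 106.2] yhead -18.47 z [ 1.e-04  9.e-04 -1.e+00] F [-5.52  1.81  3.79] T [ 0.279  1.136 -0.129] op 0.0456 ff 30.0 q6 0.29
```

Emit:
arm_command([
  {"xyz": [-0.3,-0.5,0.1],"rotation": [0,0,-3],"claw": 30},
  {"xyz": [0,0,0],"rotation": [0,0,-3],"claw": 30},
  {"xyz": [0,0,0],"rotation": [0,0,-3],"claw": 30},
  {"xyz": [0,0,0],"rotation": [0,0,0],"claw": 30},
])

```text
t: 12.28
ee_pos: [0.5179, 0.0632, 0.1061]
tool_rot: [2.398, 2.029, 0.002]
contact_force: [-3.6, 2.9, 3.2]
opening: 0.0458
finger_force: 30.0
```

Emit:
arm_command([
  {"xyz": [0,0,0.1],"rotation": [0,0,-3],"claw": 30},
  {"xyz": [0,0,0],"rotation": [0,0,-3],"claw": 30},
  {"xyz": [0,0,0],"rotation": [0,0,-3],"claw": 30},
  {"xyz": [0,0,0],"rotation": [0,0,0],"claw": 30},
])

```text
t: 12.62
ee_pos: [0.5177, 0.0626, 0.1051]
tool_rot: [2.233, 2.209, 0.001]
contact_force: [-0.7, 0.6, -3.3]
opening: 0.0453
finger_force: 30.0
```

```bash
python3 - <<'E'
from spr import *
show()
E
```

```text
t 12.62 p [517.7  62.6 105.1] yhead -0.61 z [ 8.e-04 -1.e-04 -1.e+00] F [-0.65  0.61 -3.28] T [-0.033  0.204  0.   ] op 0.0453 ff 30.0 q6 -0.02
```

z fell 1 mm and the contact force vanished, so the key is at the keyway. I'll ease down.

Emit:
arm_command([
  {"xyz": [0,0,1],"rotation": [0,0,0],"claw": 30},
  {"xyz": [0,0,1],"rotation": [0,0,0],"claw": 30},
  {"xyz": [0,0,0],"rotation": [0,0,0],"claw": 30},
])

```text
t: 12.87
ee_pos: [0.5175, 0.0625, 0.1029]
tool_rot: [2.235, 2.207, -0.0]
contact_force: [0.2, 0.1, -3.5]
opening: 0.0456
finger_force: 30.0
```

```bash
python3 - <<'E'
from spr import *
show()
E
```

```text
t 12.87 p [517.5  62.5 102.9] yhead -0.72 z [ 1.e-04 -2.e-04 -1.e+00] F [ 0.23  0.13 -3.53] T [-0.081  0.097 -0.01 ] op 0.0456 ff 30.0 q6 -0.02
```

Emit:
arm_command([
  {"xyz": [0,0,1.5],"rotation": [0,0,0],"claw": 30},
  {"xyz": [0,0,1.5],"rotation": [0,0,0],"claw": 30},
  {"xyz": [0,0,1.5],"rotation": [0,0,0],"claw": 30},
  {"xyz": [0,0,0],"rotation": [0,0,0],"claw": 30},
])

```text
t: 13.2
ee_pos: [0.5173, 0.0626, 0.0984]
tool_rot: [-2.234, -2.209, 0.0]
contact_force: [-0.1, 0.1, -3.7]
opening: 0.0453
finger_force: 30.0
```

Emit:
arm_command([
  {"xyz": [0,0,1.5],"rotation": [0,0,0],"claw": 30},
  {"xyz": [0,0,1.5],"rotation": [0,0,0],"claw": 30},
  {"xyz": [0,0,1.5],"rotation": [0,0,0],"claw": 30},
  {"xyz": [0,0,0],"rotation": [0,0,0],"claw": 30},
])

```text
t: 13.53
ee_pos: [0.5172, 0.0626, 0.0939]
tool_rot: [-2.233, -2.209, 0.0]
contact_force: [-0.7, 0.5, -4.4]
opening: 0.0456
finger_force: 30.0
```

Emit:
arm_command([
  {"xyz": [0,0,1.3],"rotation": [0,0,0],"claw": 30},
  {"xyz": [0,0,1.3],"rotation": [0,0,0],"claw": 30},
  {"xyz": [0,0,0],"rotation": [0,0,0],"claw": 30},
  {"xyz": [0,0,0],"rotation": [0,0,0],"claw": 30},
])

```text
t: 13.87
ee_pos: [0.5174, 0.0626, 0.0916]
tool_rot: [-2.234, -2.209, 0.0]
contact_force: [0.4, 0.1, -3.9]
opening: 0.0457
finger_force: 30.0
```

```bash
python3 - <<'E'
from spr import *
show()
E
```

```text
t 13.87 p [517.4  62.6  91.6] yhead -0.63 z [-1.e-04 -0.e+00 -1.e+00] F [ 0.43  0.14 -3.89] T [-0.063  0.072  0.02 ] op 0.0457 ff 30.0 q6 -0.02
```

Emit:
arm_command([
  {"xyz": [0,0,0],"rotation": [0,0,3],"claw": 30},
  {"xyz": [0,0,0],"rotation": [0,0,3],"claw": 30},
  {"xyz": [0,0,0],"rotation": [0,0,3],"claw": 30},
  {"xyz": [0,0,0],"rotation": [0,0,3],"claw": 30},
  {"xyz": [0,0,0],"rotation": [0,0,3],"claw": 30},
  {"xyz": [0,0,0],"rotation": [0,0,3],"claw": 30},
  {"xyz": [0,0,0],"rotation": [0,0,3],"claw": 30},
  {"xyz": [0,0,0],"rotation": [0,0,3],"claw": 30},
  {"xyz": [0,0,0],"rotation": [0,0,3],"claw": 30},
  {"xyz": [0,0,0],"rotation": [0,0,3],"claw": 30},
  {"xyz": [0,0,0],"rotation": [0,0,3],"claw": 30},
  {"xyz": [0,0,0],"rotation": [0,0,3],"claw": 30},
  {"xyz": [0,0,0],"rotation": [0,0,3],"claw": 30},
  {"xyz": [0,0,0],"rotation": [0,0,0.7],"claw": 30},
  {"xyz": [0,0,0],"rotation": [0,0,0],"claw": 30},
  {"xyz": [0,0,0],"rotation": [0,0,0],"claw": 30},
])

```text
t: 15.2
ee_pos: [0.5172, 0.062, 0.0917]
tool_rot: [2.849, 1.321, -0.001]
contact_force: [-1.6, -5.6, -3.5]
opening: 0.0456
finger_force: 30.0
```

```bash
python3 - <<'E'
from spr import *
show()
im=spr((.518,.0627),.121,.089,"s6.npz",cam="scene")
h=cv2.cvtColor(im["color"],cv2.COLOR_BGR2HSV); red=((h[...,0]<8)|(h[...,0]>172))&(h[...,1]>130)&(h[...,2]>60)
P=cloud(im); m=red&(np.hypot(P[...,0]-.518,P[...,1]-.063)<.06); v,u=np.nonzero(m); print("red",np.c_[u,v][:30].tolist())
cv2.imwrite("pics/s6.png",cv2.resize(im["color"][140:230,190:290],(800,600),interpolation=cv2.INTER_CUBIC))
E
```

```text
t 15.20 p [517.2  62.   91.7] yhead -40.24 z [-5.0e-04 -1.1e-03 -1.0e+00] F [-1.6  -5.57 -3.51] T [-0.941  0.357  0.168] op 0.0456 ff 30.0 q6 0.67
hub 149 513.0552368164062 56.61322021484375 28.42977523803711 0.12181392674077196
red [[232, 18], [233, 18], [231, 19], [234, 19], [236, 19], [234, 20], [235, 20], [236, 20], [237, 20], [238, 20], [233, 21], [234, 21], [235, 21], [237, 21], [238, 21], [239, 21], [231, 22], [234, 22], [235, 22], [236, 22], [237, 22], [238, 22], [239, 22], [241, 22], [232, 23], [234, 23], [235, 23], [236, 23], [237, 23], [239, 23]]
```

View pics/s6.png

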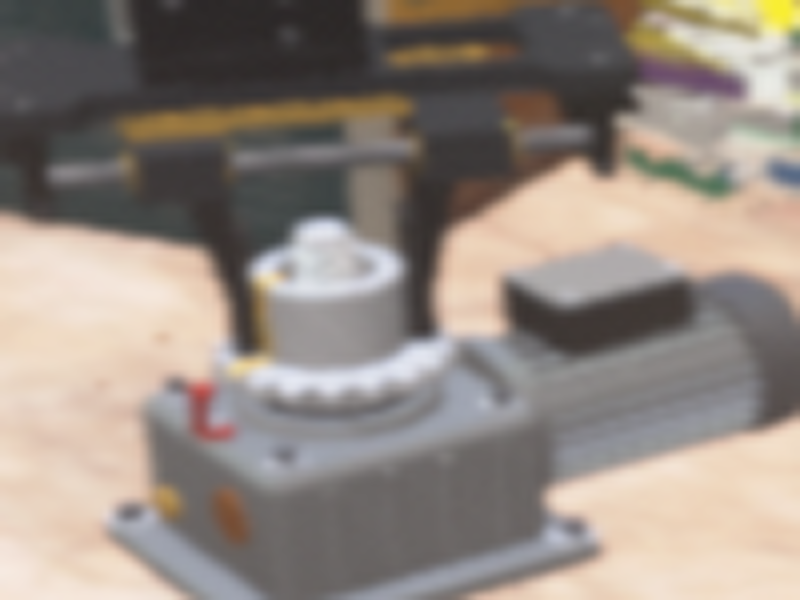

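The mark is at (250,368) on the plate, close to the red pointer at (205–232,390–435). I'll measure both in the gearmotor's frame.

```bash
python3 - <<'E'
from h import *
im=dict(np.load("s6.npz")); c=np.array([.5178,.0627])
a=np.radians(-15.75); Rm=np.array([[np.cos(a),np.sin(a)],[-np.sin(a),np.cos(a)]])
def loc(u,v,z): p=ray(im,u,v,z); print((u,v),p.round(4),(Rm@(p[:2]-c)*1000).round(1))
h=cv2.cvtColor(im["color"],cv2.COLOR_BGR2HSV)
y=(h[...,0]>18)&(h[...,0]<35)&(h[...,1]>90); y[:180]=0;y[205:]=0;y[:,:210]=0;y[:,230:]=0
v,u=np.nonzero(y); print(np.c_[u,v].tolist()); k=v>=193
if k.any(): loc(u[k].mean(),v[k].mean(),.089)
loc(190+250/8,140+368*.15,.089); loc(190+262/8,140+282*.15,.121)
r=((h[...,0]<8)|(h[...,0]>172))&(h[...,1]>120); r[:194]=0;r[210:]=0;r[:,:210]=0;r[:,225:]=0
v,u=np.nonzero(r); print("red",np.c_[u,v].tolist()); loc(190+233/8,140+432*.15,.085);loc(190+202/8,140+385*.15,.085)
# casing top edges orientation from top view
t=dict(np.load("top.npz")); P=cloud(t)[195:245,185:235].reshape(-1,3); q=P[(P[:,2]>.062)&(P[:,2]<.07)]
print(cv2.minAreaRect((q[:,:2]*1000).astype(np.float32)))
for uv in((205-1,236),):print(ray(t,*uv,.085))
E
```

```text
[[222, 183], [222, 188], [222, 189]]
(221.25, 195.2) [0.4879 0.0705 0.089 ] [-30.9  -0.6]
(222.75, 182.3) [0.4961 0.0698 0.121 ] [-22.8   0.9]
red [[214, 198], [215, 198], [215, 199]]
(219.125, 204.8) [0.4539 0.0439 0.085 ] [-56.4 -35.4]
(215.25, 197.75) [0.4746 0.0785 0.085 ] [-45.8   3.4]
((525.1275634765625, 59.911163330078125), (93.5903549194336, 112.16960144042969), 74.47566223144531)
[0.47344524 0.07336117 0.085     ]
```

The mark is within about 1 mm of the pointer line, which agrees with the kinematics (164.4° against 164.25°). I'll lower it home, release and rise.

Emit:
arm_command([
  {"xyz": [0.6,-0.2,0.6],"rotation": [0,0,0],"claw": 30},
  {"xyz": [0,0,0.6],"rotation": [0,0,0],"claw": 30},
  {"xyz": [0,0,0.3],"rotation": [0,0,0],"claw": 30},
  {"xyz": [0,0,0],"rotation": [0,0,0],"claw": 30},
  {"xyz": [0,0,0],"rotation": [0,0,0],"claw": 30},
])

```text
t: 15.67
ee_pos: [0.5175, 0.062, 0.0911]
tool_rot: [2.849, 1.321, -0.003]
contact_force: [-5.0, -7.9, 4.5]
opening: 0.0454
finger_force: 30.0
```

```bash
python3 - <<'E'
from spr import *
show()
E
```

```text
t 15.67 p [517.5  62.   91.1] yhead -40.25 z [-8.0e-04 -2.2e-03 -1.0e+00] F [-5.03 -7.92  4.53] T [-1.349  1.125  0.16 ] op 0.0454 ff 30.0 q6 0.67
```

Emit:
arm_command([
  {"xyz": [-1.0,0.1,0],"rotation": [0,0,0],"claw": 30},
  {"xyz": [0,0,0.3],"rotation": [0,0,0],"claw": 30},
  {"xyz": [0,0,0],"rotation": [0,0,0],"claw": 30},
  {"xyz": [0,0,0],"rotation": [0,0,0],"claw": 30},
])

```text
t: 16.0
ee_pos: [0.5174, 0.062, 0.091]
tool_rot: [2.85, 1.321, 0.0]
contact_force: [-3.2, -6.0, 3.3]
opening: 0.0454
finger_force: 30.0
```

```bash
python3 - <<'E'
from spr import *
show()
E
```

```text
t 16.00 p [517.4  62.   91. ] yhead -40.27 z [ 6.e-04 -8.e-04 -1.e+00] F [-3.25 -5.98  3.27] T [-0.854  0.867  0.159] op 0.0454 ff 30.0 q6 0.67
```

Emit:
arm_command([
  {"xyz": [-0.5,0,0],"rotation": [0,0,0],"claw": 46},
  {"xyz": [0,0,0],"rotation": [0,0,0],"claw": 50},
  {"xyz": [0,0,0],"rotation": [0,0,0],"claw": 54},
  {"xyz": [0,0,0],"rotation": [0,0,0],"claw": 60},
  {"xyz": [0,0,0],"rotation": [0,0,0],"claw": 62},
  {"xyz": [0,0,0],"rotation": [0,0,0],"claw": 62},
  {"xyz": [0,0,0],"rotation": [0,0,0],"claw": 62},
  {"xyz": [0,0,0],"rotation": [0,0,0],"claw": 62},
])

```text
t: 16.67
ee_pos: [0.5168, 0.0621, 0.0899]
tool_rot: [-2.851, -1.32, -0.0]
contact_force: [-0.5, 1.3, 0.5]
opening: 0.0618
finger_force: 0.0
```

Emit:
arm_command([
  {"xyz": [0,0,-8],"rotation": [0,0,0],"claw": 62},
  {"xyz": [0,0,-12],"rotation": [0,0,0],"claw": 62},
  {"xyz": [0,0,-20],"rotation": [0,0,0],"claw": 62},
  {"xyz": [0,0,-25],"rotation": [0,0,0],"claw": 62},
  {"xyz": [0,0,-25],"rotation": [0,0,0],"claw": 62},
  {"xyz": [0,0,-25],"rotation": [0,0,0],"claw": 62},
  {"xyz": [0,0,-25],"rotation": [0,0,0],"claw": 62},
])

```text
t: 17.25
ee_pos: [0.5169, 0.062, 0.2327]
tool_rot: [2.85, 1.319, 0.002]
contact_force: [-0.1, -0.0, -0.4]
opening: 0.0619
finger_force: 0.0
```

Emit:
arm_command([
  {"xyz": [-35,0,-10],"rotation": [0,0,0],"claw": 62},
  {"xyz": [-35,0,-10],"rotation": [0,0,0],"claw": 62},
  {"xyz": [-35,0,0],"rotation": [0,0,0],"claw": 62},
  {"xyz": [-35,0,0],"rotation": [0,0,0],"claw": 62},
  {"xyz": [0,0,0],"rotation": [0,0,0],"claw": 62},
  {"xyz": [0,0,0],"rotation": [0,0,0],"claw": 62},
])

```text
t: 17.75
ee_pos: [0.4259, -0.0458, 0.2516]
tool_rot: [2.852, 1.314, 0.004]
contact_force: [0.8, -0.4, 0.1]
opening: 0.062
finger_force: 0.0
```

```bash
python3 - <<'E'
from spr import *
show()
w=spr((.518,.0627),.120,.088,"w7.npz",cam="wrist")
t=spr((.5185,.0627),.120,.088,"t7.npz",cam="top")
a=cv2.resize(w["color"][60:360,80:480],(400,300)); P=cloud(w); d=np.hypot(P[...,0]-.518,P[...,1]-.0627); v,u=np.nonzero(d<.05)
if len(v): a=cv2.resize(w["color"][max(v.min()-5,0):v.max()+5,max(u.min()-5,0):u.max()+5],(400,400),interpolation=cv2.INTER_CUBIC); print(u.min()-5,u.max()+5,v.min()-5,v.max()+5)
b=cv2.resize(t["color"][185:265,170:250],(400,400),interpolation=cv2.INTER_CUBIC)
if a.shape[0]!=400:a=cv2.resize(a,(400,400))
cv2.imwrite("pics/f7.png",np.hstack([a,b]))
E
```

```text
t 17.75 p [425.9 -45.8 251.6] yhead -40.52 z [ 2.9e-03 -6.0e-04 -1.0e+00] F [ 0.75 -0.41  0.15] T [-0.085  0.122 -0.028] op 0.0620 ff 0.0 q6 0.42
hub 1356 518.9293823242188 60.319889068603516 23.24031639099121 0.12054065410630604
mark 0.12 35 259.45714285714286 59.94285714285714 [0.5006276  0.06614283 0.12      ] ang 162.35086683269563
mark 0.088 44 251.97727272727272 71.68181818181819 [0.49048845 0.06904549 0.088     ] ang 162.9441328671498
225 329 4 118
```

View pics/f7.png

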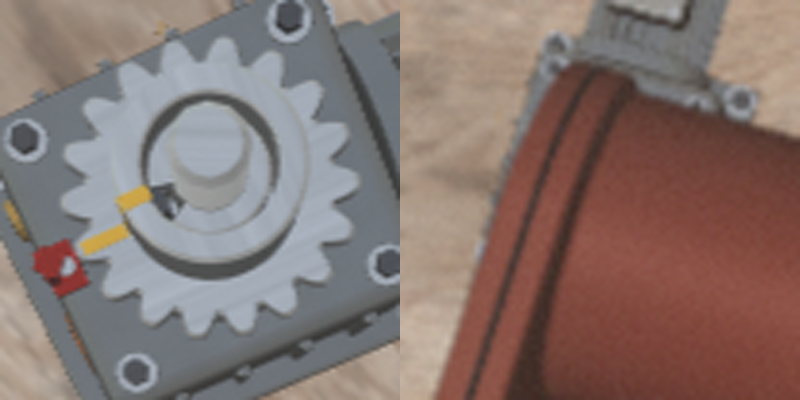

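The left crop shows the sprocket seated with its hub top at z ≈ 0.1205 (expected 0.120). The yellow mark runs straight to the red pointer, within about 1.5° (1 mm). The arm is clear, so I'll hand in.

```bash
python3 -c "
from plant import job_done
print(job_done())"
```

```text
the job is handed in; nothing more can be done
None
```

I handed the job in at about 18 s of the 64 s, with no verdict returned: the sprocket is keyed and fully home on the shoulder, its yellow mark is about 1 mm from the red pointer, and the gripper is open and clear.

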